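# Open a fresh pantry jar in the counter caddy

## Robot

A 7-joint arm with a two-finger parallel gripper is mounted at the origin on the work surface. World frame = base frame: x ahead of the robot, y to its left, z up, the work surface at z = 0. Lengths are in m, angles in rad, forces in N, time in s.
With the tool pointing down it reaches from about 0.4 to 0.875 m from the base axis. Payload 19.3 kg.
Tool frame: the origin (TCP) lies at the very end of the fingers, on their centre line; the grasp point (between the pads) lies 19 mm behind it; z points along the fingers, y is the line along which they close (so a half turn about z gives the same grasp; the last joint's range is limited). The gripper opens to 85 mm and grips with 20 to 120 N. Pads are 22 mm wide; open, the fingers measure 114 mm over their backs; the gripper's body (76 mm by 85 mm) begins 54 mm behind the grasp point. The pads swing forward as they close: fully open they stand 13 mm farther back than shut.
Start: joints at [-0.07, 0.521, -0.036, 1.599, 0.021, 1.021, -0.113], TCP at [0.625, -0, 0.205] pointing down, gripper open.
Joint ranges: [-2.91, 2.91], [-0.3, 2.13], [-1.5, 1.42], [0.17, 2.43], [-1.26, 4.41], [0.16, 1.93], [-2.52, 2.52]. Speed limits (rad/s): [1.89, 1.89, 2.39, 2.39, 3.01, 3.01, 3.01].

## Interface

Orientations are given as [roll, pitch, yaw] about the fixed x, y, z axes, in that order (R = Rz(yaw) Ry(pitch) Rx(roll)).
In Python, from workcell import bot gives the robot as it stands. The module is installed in compiled form; this text tells all that it offers.
- The arm moves only by the tool apply_moves, never from a script. Its arguments are lists of equal length, an entry for each row: "claw": the finger opening in m, from 0 to 0.0854; "xyz": the shift along the tool's x, y, z in m, a list of three; "twist": the turn, a rotation vector about the tool's x, y, z in rad, a list of three. A call has 1 to 20 rows; each row shifts and turns the commanded pose from where the row before left it, along the tool's axes as they then stand; what a row does not reach is not made up. A row lasts 1/10 s, in which the tool goes at most 50 mm and 8.59 degrees, less where a joint would pass 70% of its speed; a pose out of reach is approached as far as the arm can. A call with a gripper value outside its range is refused whole. The fingers move at their own pace and stop on an object; "force" is the grip in N (left out, the last holds). Time passes only in rows, so rows that do not move let the fingers close. It gives the time, the measured TCP pose, the force, the opening and the grip force at its end, in the units of the state.
- bot.observe(): the state, without advancing time (a new reading comes with each control period).
- bot.grab_frame(name): name is "scene" or "side" or "wrist"; returns a dict with "img" (420x560x3 uint8, red, green, blue), "vfov" (degrees; the focal length in pixels is half the picture's height over the tangent of half this angle, whatever the lens; pixels are square), "cx", "cy" (the principal point, pixels), "distortion" ([k1, k2, p1, p2, k3] as OpenCV has them; the pictures are not rectified), "view" (4x4, takes a point from world to camera coordinates). Camera axes: x right, y up, looking along -z (the intrinsics and any distortion apply to the point x, -y, -z); pixel columns grow to the right and rows downward; lengths in m; the calibration is good to about 2 mm. A picture is of the moment at which its call begins. There is no depth.
- bot.job_done(): hands the job in; it is judged then, once.
Trained networks look in the newest picture that a camera, given by its name, has taken for a name from the list of things; names that differ only in an ending like _2 or _b are one class to them, and where a whole thing is asked for, a point or a joint stands for the part that bears it (a point fixed in the world has none). Each returns a list of dicts, best first, with "score" (0 to 1); they miss things now and then, are a little off and sometimes report something else, mostly with a low value. They report only what shows in the picture. A call takes as long as a camera call. They do not tell look-alikes from the thing itself.
- bot.find_in(camera, query): "position" ([x, y, z] in m, in world coordinates, good to about 4 mm: the middle of the surface that is visible of it).
The state is a dict: "clock": time; "qpos": joint angles; "qd": joint speeds; "joint_efforts": joint torques, N m; "position": TCP position; "tool_rot": TCP orientation; "force": force on the tool from outside, world axes, zero at the start; "moment": the same for the moment, N m; "grip_width": finger opening in m; "finger_force": force on a finger pad.
Only numpy, scipy, OpenCV 4.12 (cv2) and the standard library are available. Lean on these libraries where they do the work, as an engineer would, in place of code of your own. Each camera call takes 0.05 s, during which the arm holds its last target. There are 200 camera calls.

## Task

Carry the square jar by its lid to the counter caddy and lower it gently, all the way down, into the free compartment with the rubber pad, whose square walls will brace it. There twist the tight lid anticlockwise until its threads let go, lift it straight up to about a finger's breadth above the jar's rim, and finish still holding it there, level over the open mouth, with the jar left fully seated. Do not tip the jar or disturb the shaker, dredger, round jar and spray bottle.

Things in the scene. Friction and masses are not known exactly. Their poses are not given: they have to be found in the camera images.
- jar: Square amber glass jar, 62 x 62 mm, all edges rounded 8 mm, paper label band, 0.3 to 0.55 kg. Origin at the centre of its underside, z up, x and y square to its sides. Body 80 mm high, round shoulder to 87 mm, 49 mm neck, rim at 106 mm. Stands upright on the counter to the robot's right, any yaw; it and the round jar swap places at random. On bare counter it would just spin with its lid.
- mouth (a point): Centre of the square jar's open rim, 106 mm above its underside, 15 mm above the lower edge of the screwed-on lid.
- lid: Round brass-coloured metal twist-off lid, 62 mm across, 17 mm high, knurled, 50 g, screwed tight on the square jar. Origin at the centre of its lower edge, 91 mm above the jar's underside; z up. Take it across any diameter from above, fingertips level with its lower edge (the jar's shoulder and, at 80 mm, its wider square corners lie just below). It carries the whole jar securely.
- lid_top (a point): Centre of the lid's flat top. Lug thread: 0.3 to 0.8 N m anticlockwise seen from above (under 12 N of grip slips, 40 N is ample). A sealing ring pushes the lid up (25 N at first) as it climbs 1.5 mm. Turned 45 to 55 degrees relative to the jar it comes free, and lifts straight off until about 85 degrees; then its three lugs hit the next threads' stops. Clockwise it is stopped.
- caddy: White plastic caddy screwed to the counter, 76 x 220 mm, 62 mm high; three square 68 x 68 mm compartments in a row along its y, centres at y = -72, 0 and +72 mm; floor 4 mm thick, dividers 53 mm high. Origin at the centre of its underside. Four screw feet stick out 16 mm along its long sides.
- pad: Black rubber pad, 64 x 64 x 2 mm, fixed on the floor of the one free compartment (any of the three). Origin at the centre of its underside, 4 mm above the counter; axes square to the compartment. The seated jar's underside is 6 mm above the counter; it has 3 mm of play each side, any of four yaws fits, and it can turn about 8 degrees before the walls hold it.
- shaker: Small glass shaker with steel top, 48 mm wide, 70 mm high, loose in another compartment. Origin at its underside. Leave alone.
- dredger: Aluminium dredger with pierced top, 57 mm wide, 70 mm high, loose in another compartment. Origin at its underside. Leave alone.
- round_jar: Closed squat round amber jar with a similar brass-coloured lid, 80 mm wide, 74 mm high. Origin at its underside. Leave alone.
- spray_bottle: White spray bottle with blue trigger head, 82 mm wide, 250 mm high, at the far left. Origin at its underside. Leave alone.
Not all that is in view belongs to the job. Of the things that look like the lid, the largest one is meant.

How it is judged:
On the way, in this order (a step that is already met when the one before it is completed fails the run):
1. the jar stands fully down in the padded compartment with its lid still screwed on (horizontal distance between jar and pad below 0.01 m and z of jar in the frame of pad between -0.002 and 0.006 m and angle between jar's own z axis and vertical below 0.07 rad and z of lid in the frame of jar below 0.095 m and linear speed of jar below 0.05 m/s), for 0.2 s.
2. the lid is off its threads and above the rim while the jar stays seated (horizontal distance between jar and pad below 0.01 m and z of jar in the frame of pad between -0.002 and 0.006 m and angle between jar's own z axis and vertical below 0.07 rad and z of lid in the frame of jar above 0.106 m and horizontal distance between lid and jar below 0.02 m), for 0.1 s.
At the end, for the whole second after the job is handed in: Jar upright (0.07 rad) and fully down on the pad (within 10 mm of its centre, 4 mm in height); lid held by the fingers, lower edge 2 to 40 mm above the rim, centred within 15 mm, level within 0.15 rad, touching neither jar nor caddy; both under 0.03 m/s; robot not touching the jar (horizontal distance between jar and pad below 0.01 m and z of jar in the frame of pad between -0.002 and 0.006 m and angle between jar's own z axis and vertical below 0.07 rad and z of lid in the frame of jar between 0.108 and 0.146 m and horizontal distance between lid and jar below 0.015 m and angle between lid's own z axis and vertical below 0.15 rad and contact force between lid and the fingers above 1 N and contact force between lid and jar below 0.1 N and contact force between lid and caddy below 0.1 N and contact force between jar and the arm below 0.5 N and contact force between jar and the fingers below 0.5 N and linear speed of each of lid, jar below 0.03 m/s); the arm keeps its last pose, push and grip.
It fails at once if the jar is tipped by more than 25 degrees (angle between jar's own z axis and vertical above 0.44 rad).
It fails at once if the jar is dropped into the compartment (moving faster than 0.4 m/s just above the pad) (horizontal distance between jar and pad below 0.015 m and z of jar in the frame of pad below 0.04 m and linear speed of jar above 0.4 m/s).
It fails at once if shaker, dredger, round jar or spray bottle is pushed more than 25 mm or tipped over (distance of any of shaker, dredger, round_jar, spray_bottle from where it was at the start of the episode above 0.025 m or angle between any of shaker, dredger, round_jar, spray_bottle's own z axis and vertical above 0.5 rad).
It also fails if it takes over 43 s, if anything falls off the work surface, if the arm or the gripper's body presses on something with over 40 N, if the wrist force passes 120 N, or if a joint passes its speed limit or range.

## Working session

There is one attempt and no reset: what is moved stays moved. The work goes in short steps, Python scripts to look and compute and a tool call to move; the robot and the scene stay as the last step left them, time stands still between calls to the robot, and variables do not carry over. Pictures are saved under pics/ and viewed, at most 10 in all, crops included, and the job is handed in when it is done.

Besides the shell and the picture viewer there is one more tool, called after "Call:" as name(argument=value, ...) on one line, values as JSON. apply_moves: Moves the arm, as the interface text tells. Its arguments: {"type":"object","properties":{"claw":{"type":"array"},"xyz":{"type":"array"},"twist":{"type":"array"},"force":{"type":"number"}},"required":["claw","xyz","twist"]}

```bash
mkdir -p pics; cat > h.py <<'E'
import numpy as np, cv2
from workcell import bot
def K(f):
    h=f["img"].shape[0]; F=h/2/np.tan(np.radians(f["vfov"])/2)
    return np.array([[F,0,f["cx"]],[0,F,f["cy"]],[0,0,1.]])
def save(f,n): cv2.imwrite("pics/"+n,f["img"][:,:,::-1])
def proj(f,P):
    P=np.atleast_2d(P).astype(float); V=np.array(f["view"]); c=P@V[:3,:3].T+V[:3,3]
    c=c*[1,-1,-1]
    return cv2.projectPoints(c,np.zeros(3),np.zeros(3),K(f),np.array(f["distortion"],float))[0][:,0]
def ray(f,uv,z):
    u=cv2.undistortPoints(np.array(uv,float).reshape(-1,1,2),K(f),np.array(f["distortion"],float))[:,0]
    V=np.array(f["view"]); R=V[:3,:3]; o=-R.T@V[:3,3]
    d=np.c_[u[:,0],-u[:,1],-np.ones(len(u))]@R
    return o+d*((z-o[2])/d[:,2])[:,None]
E
python3 - <<'E'
from h import *
fs={}
for n in ("scene","side","wrist"):
    f=bot.grab_frame(n); fs[n]=f; V=np.array(f["view"]);print(n,-V[:3,:3].T@V[:3,3],f["vfov"],f["distortion"])
    for q in ("jar","lid","lid_top","pad","caddy","shaker","dredger","round_jar"):
        print(n,q,[(np.round(d["position"],3).tolist(),round(d["score"],2)) for d in bot.find_in(n,q)[:3]])
cv2.imwrite("pics/a.png",cv2.resize(np.vstack([np.hstack([fs["scene"]["img"],fs["side"]["img"]])]),(800,300))[:,:,::-1])
save(fs["scene"],"scene.png");save(fs["wrist"],"wrist.png")
s=bot.observe();print(s)
E
```

```text
scene [1.1899198  0.35818349 0.88491004] 48.93275982426553 [0.02993606 0.         0.         0.         0.        ]
scene jar [([0.507, -0.138, 0.034], 0.89)]
scene lid [([0.387, -0.127, 0.013], 0.7), ([0.45, -0.035, 0.014], 0.56), ([0.628, -0.192, 0.054], 0.43)]
scene lid_top [([0.452, -0.041, 0.014], 0.55), ([0.387, -0.127, 0.01], 0.43)]
scene pad [([0.525, 0.155, 0.01], 0.62)]
scene caddy [([0.58, 0.104, 0.037], 0.77), ([0.488, -0.133, 0.107], 0.58), ([0.562, 0.022, 0.062], 0.34)]
scene shaker [([0.558, 0.023, 0.063], 0.59)]
scene dredger [([0.55, 0.093, 0.073], 0.78)]
scene round_jar [([0.633, -0.193, 0.051], 0.63)]
side [ 0.37020262 -0.64015631  0.89723472] 44.46971935796852 [-0.01209765  0.          0.          0.          0.        ]
side jar []
side lid [([0.377, -0.133, 0.006], 0.96), ([0.478, -0.148, 0.11], 0.64), ([0.448, -0.048, 0.012], 0.52)]
side lid_top [([0.446, -0.048, 0.011], 0.87), ([0.382, -0.131, 0.007], 0.85), ([0.479, -0.152, 0.11], 0.73)]
side pad [([0.544, 0.18, 0.008], 0.42)]
side caddy [([0.541, 0.046, 0.033], 0.92)]
side shaker [([0.542, 0.001, 0.067], 0.5
[... 638 characters left out ...]
ock': 1.35, 'qpos': array([-0.07020649,  0.52141615, -0.03629341,  1.59953909,  0.02119201,
        1.02109732, -0.11277229]), 'qd': array([-0.00035293,  0.00069129, -0.0002025 , -0.0017411 , -0.00112783,
       -0.00031649,  0.00081342]), 'joint_efforts': array([ 8.94382138e-04, -9.26840186e+01,  1.97903708e+00, -3.70247626e+01,
        1.81835401e-02,  2.02392599e-03,  2.52775618e-05]), 'position': array([ 6.24967732e-01, -2.41320889e-05,  2.04966763e-01]), 'tool_rot': array([-3.14151712e+00,  2.28093873e-06,  1.57077843e+00]), 'force': array([0.78846976, 1.07367805, 0.62979693]), 'moment': array([0.00424682, 0.09254395, 0.01554222]), 'finger_force': 0.0, 'grip_width': 0.08540738649880701}
```

View pics/scene.png

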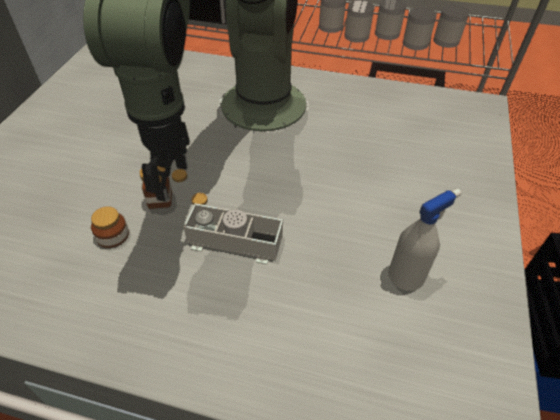

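View pics/a.png

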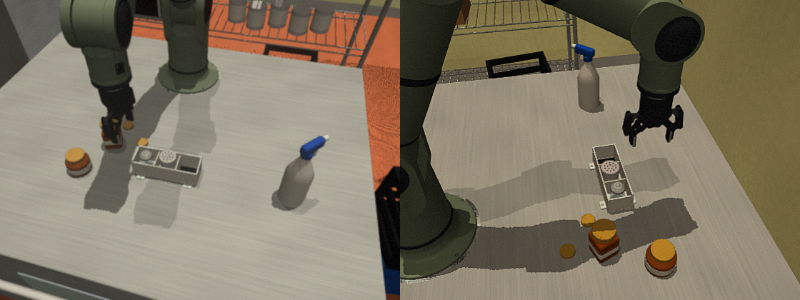

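The scene picture shows the square jar at about (155,190), the round jar at (108,225), small loose lids at (180,175) and (200,199), and the caddy with its dark free compartment at (264,237). The candidates for the lid in the side camera are the raised lid on the square jar at about (600,228), the round jar's lid at (661,245), and the loose lids at (588,219) and (567,251) in the composite. I choose the one on the square jar and will check it in a crop.

```bash
python3 - <<'E'
from h import *
f=bot.grab_frame("side"); w=cv2.imread("pics/wrist.png")
print(proj(f,[[.479,-.15,.108]]))
x,y=proj(f,[[.479,-.15,.08]])[0].astype(int)
print("crop origin",x-50,y-50)
c=cv2.resize(f["img"][y-50:y+50,x-50:x+50,::-1],(400,400),interpolation=cv2.INTER_CUBIC)
cv2.imwrite("pics/crop1.png",c)
E
```

```text
[[287.20120149 322.84850054]]
crop origin 236 281
```

View pics/crop1.png

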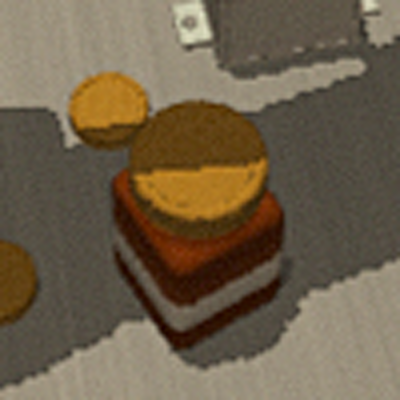

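View pics/wrist.png

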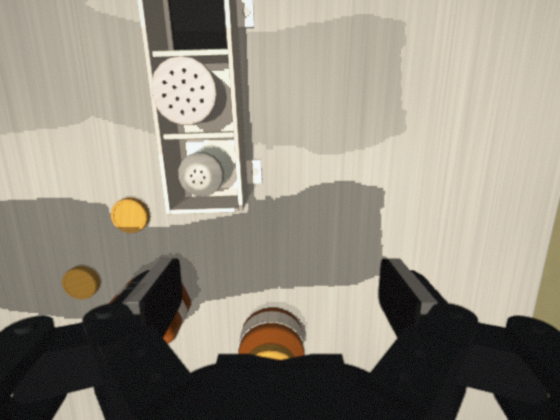

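```bash
python3 - <<'E'
from h import *
f=bot.grab_frame("side"); g=bot.grab_frame("wrist")
C=lambda p:np.array(p)/4+[236,281]
print("lid",ray(f,C([[199,161]]),.108))
L=ray(f,C([[118,250],[180,330],[282,262]]),.03);print(L)
for a,b in((0,1),(1,2)):
    d=L[b]-L[a];print(np.degrees(np.arctan2(d[1],d[0])),np.linalg.norm(d))
r=ray(g,[[137,0],[167,212],[232,0],[247,208]],.062);print(r)
for a,b in((1,0),(3,2),(1,3)):
    d=r[b]-r[a];print(np.degrees(np.arctan2(d[1],d[0])),np.linalg.norm(d))
mid=(r[1]+r[3])/2; u=(r[0]-r[1])/np.linalg.norm(r[0]-r[1]);print("pad",mid+u*(.110+.072),mid+u*.11)
E
```

```text
lid [[ 0.47710659 -0.14631002  0.108     ]]
[[ 0.44071642 -0.13816741  0.03      ]
 [ 0.46178453 -0.18370162  0.03      ]
 [ 0.5153289  -0.15848743  0.03      ]]
-65.17061495367538 0.05017200061521226
25.215875332776854 0.05918408188998605
[[ 0.50746279  0.15921922  0.062     ]
 [ 0.51486809 -0.02386606  0.062     ]
 [ 0.58613522  0.15968599  0.062     ]
 [ 0.59360558 -0.01981745  0.062     ]]
92.31619555137397 0.18323498111883887
92.38309219834909 0.17965881717238702
2.9435041339415813 0.07884151244990285
pad [0.54688145 0.16000956 0.062     ] [0.54979127 0.08806838 0.062     ]
```

The crop confirms it: a big brass lid on the square jar, with its top centred at crop (199,161), and two smaller loose lids at (108,108) and (10,280). I'm moving above it now.

Call:
apply_moves(claw=[0.0854, 0.0854, 0.0854, 0.0854, 0.0854, 0.0854, 0.0854, 0.0854], xyz=[[-0.024, -0.025, 0], [-0.024, -0.025, 0], [-0.024, -0.025, 0], [-0.024, -0.025, 0], [-0.025, -0.024, 0], [-0.025, -0.024, 0], [0, 0, 0], [0, 0, 0]], twist=[[0, 0, 0], [0, 0, 0], [0, 0, 0], [0, 0, 0], [0, 0, 0], [0, 0, 0], [0, 0, 0], [0, 0, 0]])

```text
clock: 2.3
position: [0.477, -0.1464, 0.2053]
tool_rot: [3.141, 0.0, 1.57]
force: [0.4, 0.6, 0.8]
grip_width: 0.0859
finger_force: 0.0
```

```bash
python3 - <<'E'
from h import *
f=bot.grab_frame("wrist"); s=bot.observe();print(s["position"],s["tool_rot"],s["qpos"])
save(f,"w2.png")
g=bot.grab_frame("scene");h=bot.grab_frame("side")
for n in("wrist","scene","side"):print([(np.round(d["position"],3).tolist(),round(d["score"],2)) for d in bot.find_in(n,"lid_top")[:4]])
print(proj(f,[[.477,-.146,.108]]))
E
```

```text
[ 0.47743124 -0.145719    0.20520509] [ 3.14092708e+00 -1.45484755e-04  1.57086716e+00] [ 0.1852644   0.32168028 -0.00956845  1.92555676  0.00354775  0.89374267
  0.17403667]
[([0.476, -0.139, 0.11], 0.97), ([0.455, -0.045, 0.011], 0.9), ([0.384, -0.129, 0.018], 0.8)]
[([0.386, -0.128, 0.012], 0.51), ([0.452, -0.043, 0.016], 0.42)]
[([0.383, -0.134, 0.007], 0.96), ([0.48, -0.15, 0.107], 0.93), ([0.447, -0.048, 0.01], 0.71)]
[[278.77367711 199.23625574]]
```

View pics/w2.png

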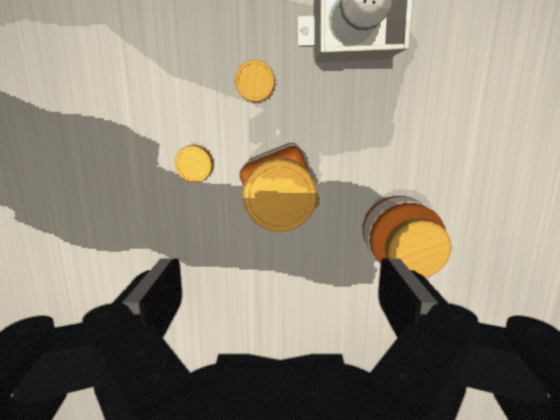

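The lid's top disc is at about (280,194) with the square body's rear edge running (240,172) to (298,147), so the yaw is about 23–25°. The round jar at (418,248) is clear. Descending and gripping.

Call:
apply_moves(claw=[0.0854, 0.0854, 0.0854, 0.0854, 0.0854, 0.0854, 0.0854, 0.0854, 0.0854, 0.05, 0.05, 0.05, 0.05, 0.05, 0.05], xyz=[[0.002, 0, 0.016], [0, 0, 0.016], [0, 0, 0.016], [0, 0, 0.016], [0, 0, 0.016], [0, 0, 0.016], [0, 0, 0.012], [0, 0, 0.008], [0, 0, 0], [0, 0, 0], [0, 0, 0], [0, 0, 0], [0, 0, 0], [0, 0, 0], [0, 0, 0]], twist=[[0, 0, 0], [0, 0, 0], [0, 0, 0], [0, 0, 0], [0, 0, 0], [0, 0, 0], [0, 0, 0], [0, 0, 0], [0, 0, 0], [0, 0, 0], [0, 0, 0], [0, 0, 0], [0, 0, 0], [0, 0, 0], [0, 0, 0]], force=60)

```text
clock: 4.1
position: [0.477, -0.144, 0.0891]
tool_rot: [3.141, 0.0, 1.571]
force: [0.7, 0.4, -0.6]
grip_width: 0.0498
finger_force: 0.0
```

```bash
python3 - <<'E'
from h import *
f=bot.grab_frame("side");x,y=proj(f,[[.479,-.15,.1]])[0].astype(int)
print(bot.observe()["grip_width"],bot.observe()["finger_force"])
g=bot.grab_frame("wrist")
c=cv2.resize(f["img"][y-60:y+60,x-60:x+60,::-1],(380,420),interpolation=cv2.INTER_CUBIC)
cv2.imwrite("pics/c2.png",np.hstack([c,g["img"][:,70:490,::-1]]))
E
```

```text
0.049973632548157614 0.0
```

View pics/c2.png

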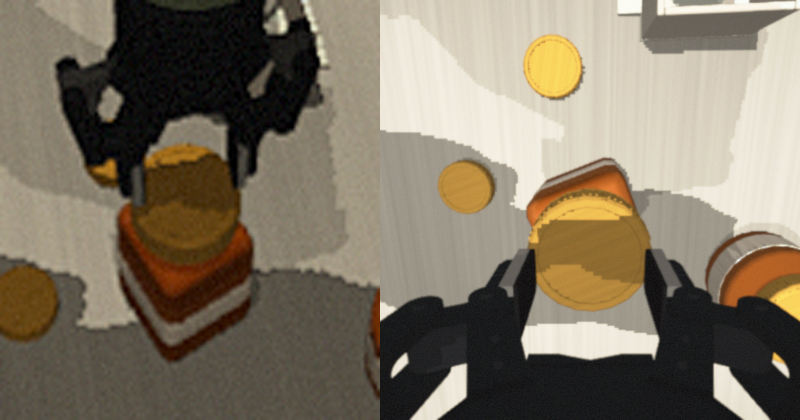

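```bash
python3 - <<'E'
from h import *
g=bot.grab_frame("wrist");f=bot.grab_frame("side")
s=bot.observe();print(s["position"],s["grip_width"],s["finger_force"])
o=np.array([380-70,0])
for z in(.089,.098,.108,.127):
  P=[[.477+d,-.144+e,z] for d,e in((-.025,0),(.025,0),(-.031,0),(.031,0),(-.025,.011))]
  print(z,np.round(proj(g,P)+o).tolist())
x,y=proj(f,[[.479,-.15,.1]])[0].astype(int)
for P in([.452,-.144,.089],[.502,-.144,.089],[.452,-.144,.108],[.502,-.144,.108],[.446,-.144,.108],[.508,-.144,.108]):
  print(P,np.round((proj(f,[P])[0]-[x-60,y-60])*[380/120,3.5]))
E
```

```text
[ 0.47698508 -0.14402011  0.08899705] 0.04992492570887279 0.0
0.089 [[543.0, 243.0], [634.0, 243.0], [532.0, 243.0], [645.0, 243.0], [542.0, 224.0]]
0.098 [[540.0, 249.0], [636.0, 249.0], [529.0, 249.0], [648.0, 249.0], [540.0, 229.0]]
0.108 [[537.0, 257.0], [639.0, 257.0], [525.0, 257.0], [651.0, 257.0], [536.0, 236.0]]
0.127 [[531.0, 275.0], [645.0, 275.0], [517.0, 275.0], [659.0, 275.0], [530.0, 252.0]]
[0.452, -0.144, 0.089] [142. 221.]
[0.502, -0.144, 0.089] [228. 206.]
[0.452, -0.144, 0.108] [141. 201.]
[0.502, -0.144, 0.108] [229. 185.]
[0.446, -0.144, 0.108] [131. 203.]
[0.508, -0.144, 0.108] [239. 183.]
```

The fingers closed to 50 mm without touching. Both views show the tips just above the lid's top (side crop tips at (140,205) and (236,188), about z 0.115), so the true tips sit higher than I assumed. I'll reopen, go lower and close softly.

Call:
apply_moves(claw=[0.0854, 0.0854, 0.0854, 0.0854, 0.0854, 0.0854, 0.0854, 0.0854, 0.055, 0.055, 0.055, 0.055, 0.055], xyz=[[0, 0, 0], [0, 0, 0], [0, 0, 0], [0, 0, 0], [0, 0, 0.005], [0, 0, 0.005], [0, 0, 0.005], [0, 0, 0], [0, 0, 0], [0, 0, 0], [0, 0, 0], [0, 0, 0], [0, 0, 0]], twist=[[0, 0, 0], [0, 0, 0], [0, 0, 0], [0, 0, 0], [0, 0, 0], [0, 0, 0], [0, 0, 0], [0, 0, 0], [0, 0, 0], [0, 0, 0], [0, 0, 0], [0, 0, 0], [0, 0, 0]], force=20)

```text
clock: 5.6
position: [0.477, -0.144, 0.0743]
tool_rot: [3.141, 0.0, 1.571]
force: [-2.4, 0.5, 6.3]
grip_width: 0.0607
finger_force: 20.8
```

```bash
python3 - <<'E'
from h import *
f=bot.grab_frame("side");x,y=proj(f,[[.479,-.15,.1]])[0].astype(int)
s=bot.observe();print(s["position"],s["grip_width"],s["finger_force"],s["force"])
g=bot.grab_frame("wrist")
c=cv2.resize(f["img"][y-60:y+60,x-60:x+60,::-1],(380,420),interpolation=cv2.INTER_CUBIC)
cv2.imwrite("pics/c3.png",np.hstack([c,g["img"][:,70:490,::-1]]))
E
```

```text
[ 0.47704747 -0.14404396  0.07426655] 0.060617007822528816 20.855398834683 [-1.38606962  0.76444647  5.53921261]
```

View pics/c3.png

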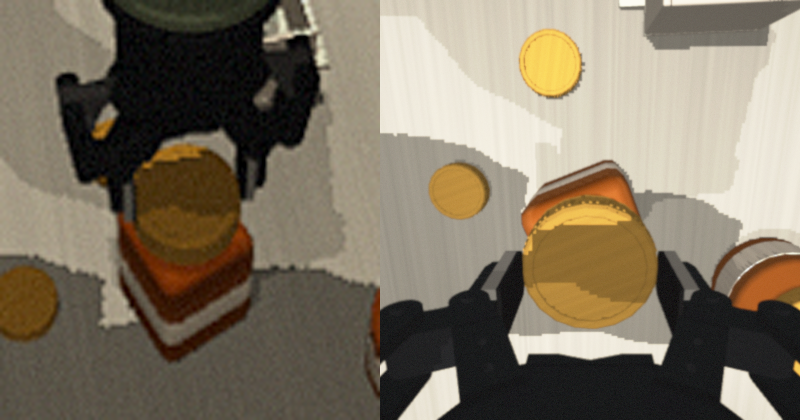

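The fingers now stop on the lid (width 60.7 mm, 20 N), but they grip only its upper part. I'll regrip 6 mm lower for full engagement.

Call:
apply_moves(claw=[0.075, 0.075, 0.075, 0.075, 0.075, 0.055, 0.055, 0.055, 0.055, 0.055], xyz=[[0, 0, 0], [0, 0, 0], [0, 0, 0.003], [0, 0, 0.003], [0, 0, 0], [0, 0, 0], [0, 0, 0], [0, 0, 0], [0, 0, 0], [0, 0, 0]], twist=[[0, 0, 0], [0, 0, 0], [0, 0, 0], [0, 0, 0], [0, 0, 0], [0, 0, 0], [0, 0, 0], [0, 0, 0], [0, 0, 0], [0, 0, 0]], force=25)

```text
clock: 6.7
position: [0.477, -0.144, 0.0681]
tool_rot: [-3.142, 0.0, 1.571]
force: [-1.8, 1.4, 5.1]
grip_width: 0.061
finger_force: 26.6
```

```bash
python3 - <<'E'
from h import *
f=bot.grab_frame("side");x,y=proj(f,[[.479,-.15,.1]])[0].astype(int)
s=bot.observe();print(s["position"],s["grip_width"],s["finger_force"],s["force"])
c=cv2.resize(f["img"][y-40:y+40,x-40:x+40,::-1],(600,600),interpolation=cv2.INTER_CUBIC)
cv2.imwrite("pics/c4.png",c)
for z in(.08,.091,.1,.108):print(z,np.round((proj(f,[[.444,-.155,z],[.510,-.155,z]])-[x-40,y-40])*7.5).tolist())
E
```

```text
[ 0.47695684 -0.14401806  0.06807406] 0.06121640567990784 26.63903295993805 [-1.55478651  0.25241001  4.12379993]
0.08 [[161.0, 389.0], [430.0, 345.0]]
0.091 [[160.0, 365.0], [431.0, 320.0]]
0.1 [[160.0, 344.0], [433.0, 300.0]]
0.108 [[159.0, 326.0], [434.0, 281.0]]
```

View pics/c4.png

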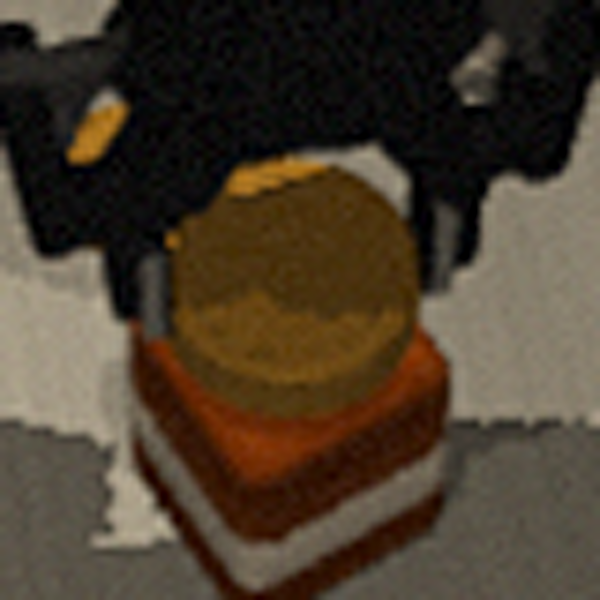

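Side crop: tips at (150,337) and (437,292) are close to the lid's lower edge, and the body's corners are clear. Squeezing and lifting, then carrying over the caddy and turning clockwise 21.5°.

Call:
apply_moves(claw=[0.05, 0.05, 0.05, 0.05, 0.05, 0.05, 0.05, 0.05, 0.05], xyz=[[0, 0, 0], [0, 0, 0], [0, 0, -0.005], [0, 0, -0.015], [0, 0, -0.025], [0, 0, -0.025], [0, 0, -0.025], [0, 0, -0.015], [0, 0, 0]], twist=[[0, 0, 0], [0, 0, 0], [0, 0, 0], [0, 0, 0], [0, 0, 0], [0, 0, 0], [0, 0, 0], [0, 0, 0], [0, 0, 0]], force=60)

```text
clock: 7.65
position: [0.4778, -0.1442, 0.1796]
tool_rot: [3.139, 0.001, 1.571]
force: [0.1, -1.0, -3.9]
grip_width: 0.06
finger_force: 66.3
```

Call:
apply_moves(claw=[0.05, 0.05, 0.05, 0.05, 0.05, 0.05, 0.05, 0.05, 0.05, 0.05, 0.05, 0.05, 0.05, 0.05, 0.05, 0.05, 0.05, 0.05, 0.05, 0.05], xyz=[[0.01, 0.002, 0], [0.02, 0.004, 0], [0.03, 0.007, 0], [0.03, 0.007, 0], [0.03, 0.007, 0], [0.03, 0.007, 0], [0.03, 0.007, 0], [0.03, 0.007, 0], [0.03, 0.007, 0], [0.03, 0.007, 0], [0.02, 0.005, 0], [0.015, 0.003, 0], [0, 0, 0], [0, 0, 0], [0, 0, 0], [0, 0, 0], [0, 0, 0], [0, 0, 0], [0, 0, 0], [0, 0, 0]], twist=[[0, 0, 0], [0, 0, 0], [0, 0, 0], [0, 0, 0], [0, 0, 0], [0, 0, 0], [0, 0, 0], [0, 0, 0], [0, 0, 0], [0, 0, 0], [0, 0, 0], [0, 0, 0], [0, 0, 0.075], [0, 0, 0.075], [0, 0, 0.075], [0, 0, 0.075], [0, 0, 0.075], [0, 0, 0], [0, 0, 0], [0, 0, 0]])

```text
clock: 9.65
position: [0.5468, 0.1609, 0.1777]
tool_rot: [-3.141, 0.0, 1.198]
force: [1.0, -0.0, -4.3]
grip_width: 0.0595
finger_force: 66.2
```

```bash
python3 - <<'E'
from h import *
s=bot.observe();p=s["position"];print(p,s["tool_rot"],s["grip_width"],s["force"],s["qpos"])
fs={n:bot.grab_frame(n) for n in("scene","side","wrist")}
ims=[]
for n,f in fs.items():
    x,y=proj(f,[[.547,.158,.11]])[0].astype(int); r=55 if n!="wrist" else 190
    x=min(max(x,r),560-r);y=min(max(y,r),420-r);print(n,x-r,y-r,2*r,np.array(f["img"]).shape)
    ims.append(cv2.resize(f["img"][y-r:y+r,x-r:x+r,::-1],(400,400) if n!="wrist" else (400,400),interpolation=cv2.INTER_CUBIC)); save(f,"t3_"+n+".png")
cv2.imwrite("pics/c5.png",np.hstack(ims[:2]))
import pickle;pickle.dump(fs,open("fs.pkl","wb"))
for n in fs:
  for q in ("lid_top","jar","pad"):print(n,q,[(np.round(d["position"],3).tolist(),round(d["score"],2)) for d in bot.find_in(n,q)[:3]])
E
```

```text
[0.54680623 0.16094791 0.17765296] [-3.14118029e+00  3.84993591e-04  1.19750954e+00] 0.059539752955807615 [ 1.00848527 -0.03927074 -4.29403121] [-0.39511575  0.46561626  0.00675368  1.77722927 -0.00388114  0.89932405
 -0.75995155]
scene 207 160 110 (420, 560, 3)
side 235 143 110 (420, 560, 3)
wrist 90 23 380 (420, 560, 3)
scene lid_top [([0.548, 0.17, 0.218], 0.71), ([0.388, -0.124, 0.011], 0.68), ([0.451, -0.041, 0.016], 0.46)]
scene jar [([0.575, 0.169, 0.162], 0.84)]
scene pad [([0.521, 0.157, 0.006], 0.7)]
side lid_top [([0.548, 0.152, 0.216], 0.95), ([0.38, -0.133, 0.006], 0.9), ([0.447, -0.05, 0.011], 0.88)]
side jar [([0.543, 0.13, 0.159], 0.6)]
side pad [([0.543, 0.181, 0.005], 0.52)]
wrist lid_top [([0.46, -0.027, 0.005], 0.67)]
wrist jar [([0.551, 0.193, 0.185], 0.86)]
wrist pad [([0.55, 0.18, 0.008], 0.81)]
```

View pics/c5.png

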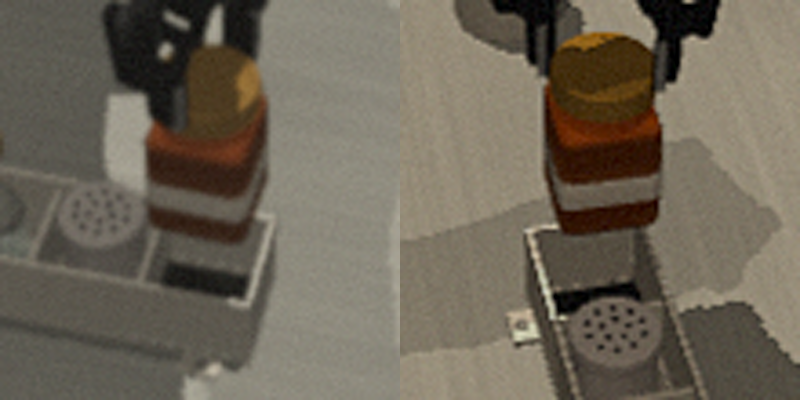

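```bash
python3 - <<'E'
from h import *
import pickle;fs=pickle.load(open("fs.pkl","rb"))
S=lambda p:(np.array(p,float)-[400,0])*110/400+[235,143]
C=lambda p:np.array(p,float)*110/400+[207,160]
ang=lambda a,b:np.degrees(np.arctan2(*(b-a)[1::-1]))
s,c=fs["side"],fs["scene"]
print("lid side",ray(s,S([[603,67]]),.217))
e=ray(s,S([[566,233],[655,223]]),.112);print("jar front side",e,ang(*e))
e=ray(s,S([[557,208],[659,197]]),.13);print("label side",e,ang(*e))
e=ray(c,C([[153,230],[238,243]]),.112);print("jar bot scene",e,ang(*e))
e=ray(c,C([[150,208],[242,222]]),.13);print("label scene",e,ang(*e))
e=ray(c,C([[245,303],[272,218]]),.062);print("caddy end scene",e,ang(*e))
e=ray(c,C([[0,258],[245,303]]),.062);print("caddy near scene",e,ang(*e))
e=ray(s,S([[527,232],[551,318]]),.062);print("caddy left side",e,ang(*e))
# jar model corners for compare
E
```

```text
lid side [[0.5465862  0.15773501 0.217     ]]
jar front side [[0.52118355 0.13394746 0.112     ]
 [0.57519955 0.13256697 0.112     ]] -1.4639964384457806
label side [[0.51640864 0.13771027 0.13      ]
 [0.57768764 0.13589699 0.13      ]] -1.6949235491988155
jar bot scene [[0.57774736 0.13734048 0.112     ]
 [0.57399874 0.18930042 0.112     ]] 94.12642248536783
label scene [[0.57617993 0.13570252 0.13      ]
 [0.5722444  0.19126672 0.13      ]] 94.05140250252371
caddy end scene [[0.57925339 0.19520713 0.062     ]
 [0.50824262 0.19396773 0.062     ]] -179.00007664513225
caddy near scene [[0.58571419 0.03674462 0.062     ]
 [0.57925339 0.19520713 0.062     ]] 92.33475812697102
caddy left side [[0.50665347 0.18862909 0.062     ]
 [0.50822519 0.11321483 0.062     ]] -88.80606913269284
```

Jar over the compartment: yaw within a couple of degrees, offset about 2 mm in y (side crop bottom edge (566,233)–(655,223), caddy end corner (527,232)). Lowering to just inside the walls and checking the force.

Call:
apply_moves(claw=[0.05, 0.05, 0.05, 0.05, 0.05, 0.05, 0.05, 0.05, 0.05, 0.05], xyz=[[-0.0015, 0.0005, 0.01], [0, 0, 0.015], [0, 0, 0.015], [0, 0, 0.005], [0, 0, 0.003], [0, 0, 0.003], [0, 0, 0.003], [0, 0, 0.003], [0, 0, 0.003], [0, 0, 0]], twist=[[0, 0, 0], [0, 0, 0], [0, 0, 0], [0, 0, 0], [0, 0, 0], [0, 0, 0], [0, 0, 0], [0, 0, 0], [0, 0, 0], [0, 0, 0]])

```text
clock: 11.25
position: [0.5468, 0.1594, 0.1177]
tool_rot: [-3.141, 0.0, 1.196]
force: [0.3, 0.7, -5.2]
grip_width: 0.0598
finger_force: 66.2
```

Call:
apply_moves(claw=[0.05, 0.05, 0.05, 0.05, 0.05, 0.05], xyz=[[0, 0, 0.005], [0, 0, 0.006], [0, 0, 0.006], [0, 0, 0.006], [0, 0, 0.006], [0, 0, 0.001]], twist=[[0, 0, 0], [0, 0, 0], [0, 0, 0], [0, 0, 0], [0, 0, 0], [0, 0, 0]])

```text
clock: 11.85
position: [0.5466, 0.1593, 0.0871]
tool_rot: [-3.141, 0.001, 1.196]
force: [-1.5, -0.2, -3.1]
grip_width: 0.0595
finger_force: 66.3
```

Free inside the walls; bottom at about 0.018. Easing down to contact.

Call:
apply_moves(claw=[0.05, 0.05, 0.05, 0.05, 0.05, 0.05, 0.05], xyz=[[0, 0, 0.003], [0, 0, 0.003], [0, 0, 0.002], [0, 0, 0.002], [0, 0, 0.001], [0, 0, 0.001], [0, 0, 0]], twist=[[0, 0, 0], [0, 0, 0], [0, 0, 0], [0, 0, 0], [0, 0, 0], [0, 0, 0], [0, 0, 0]])

```text
clock: 12.55
position: [0.5469, 0.1594, 0.0759]
tool_rot: [-3.141, 0.0, 1.196]
force: [-2.7, 0.4, -4.8]
grip_width: 0.0597
finger_force: 66.3
```

Call:
apply_moves(claw=[0.05, 0.05, 0.05, 0.05], xyz=[[0, 0, 0.001], [0, 0, 0.001], [0, 0, 0.001], [0, 0, 0]], twist=[[0, 0, 0], [0, 0, 0], [0, 0, 0], [0, 0, 0]])

```text
clock: 12.95
position: [0.5471, 0.1595, 0.0742]
tool_rot: [3.141, -0.0, 1.196]
force: [-10.4, -2.7, 23.1]
grip_width: 0.0597
finger_force: 69.1
```

Contact at the predicted height (+6 mm), 23 N: the jar is seated. Twisting anticlockwise.

Call:
apply_moves(claw=[0.05, 0.05, 0.05, 0.05, 0.05, 0.05, 0.05], xyz=[[0, 0, 0], [0, 0, 0], [0, 0, -0.0003], [0, 0, -0.0003], [0, 0, -0.0003], [0, 0, -0.0003], [0, 0, 0]], twist=[[0, 0, -0.05], [0, 0, -0.1], [0, 0, -0.1], [0, 0, -0.1], [0, 0, -0.1], [0, 0, -0.1], [0, 0, 0]])

```text
clock: 13.65
position: [0.5476, 0.1594, 0.0751]
tool_rot: [3.14, -0.0, 1.749]
force: [-4.4, -0.6, 11.9]
grip_width: 0.06
finger_force: 67.9
```

```bash
python3 - <<'E'
from h import *
for i in range(2):
    s=bot.observe();print(s["position"],s["tool_rot"],s["grip_width"],s["force"],s["moment"],s["qpos"][6])
E
```

```text
[0.54757008 0.15944756 0.07508637] [ 3.14008853e+00 -4.01563513e-04  1.74903997e+00] 0.05998486703368829 [-4.41550973 -0.59636102 11.92442016] [-0.10716298  1.12032455  0.16405697] -0.3281521535198872
[0.54757008 0.15944756 0.07508637] [ 3.14008853e+00 -4.01563513e-04  1.74903997e+00] 0.05998486703368829 [-4.41550973 -0.59636102 11.92442016] [-0.10716298  1.12032455  0.16405697] -0.3281521535198872
```

Call:
apply_moves(claw=[0.05, 0.05, 0.05, 0.05, 0.05, 0.05, 0.05], xyz=[[0, 0, -0.0002], [0, 0, -0.0002], [0, 0, 0], [0, 0, 0], [0, 0, 0], [0, 0, 0], [0, 0, 0]], twist=[[0, 0, -0.1], [0, 0, -0.1], [0, 0, -0.1], [0, 0, -0.1], [0, 0, -0.1], [0, 0, -0.12], [0, 0, 0]])

```text
clock: 14.35
position: [0.5478, 0.1594, 0.0755]
tool_rot: [3.14, 0.001, 2.37]
force: [-2.8, -0.6, 12.0]
grip_width: 0.0599
finger_force: 68.0
```

```bash
python3 - <<'E'
from h import *
s=bot.observe();print(s["position"],s["tool_rot"],s["grip_width"],s["force"],s["moment"],s["qpos"][6])
f=bot.grab_frame("side");g=bot.grab_frame("scene")
ims=[]
for F in(g,f):
    x,y=proj(F,[[.547,.16,.08]])[0].astype(int)
    ims.append(cv2.resize(F["img"][y-40:y+40,x-40:x+40,::-1],(400,400),interpolation=cv2.INTER_CUBIC))
cv2.imwrite("pics/c6.png",np.hstack(ims))
E
```

```text
[0.54776185 0.1593501  0.07548934] [3.14001963e+00 8.48601144e-04 2.36966010e+00] 0.05989468509983046 [-2.82234084 -0.585097   12.0353292 ] [-0.26172917  0.86885865  0.12256088] 0.16741214617667619
```

Call:
apply_moves(claw=[0.05, 0.05, 0.05, 0.05], xyz=[[0, 0, -0.001], [0, 0, -0.0015], [0, 0, -0.0015], [0, 0, 0]], twist=[[0, 0, 0], [0, 0, 0], [0, 0, 0], [0, 0, 0]])

```text
clock: 14.85
position: [0.5473, 0.1594, 0.0789]
tool_rot: [3.141, 0.0, 2.366]
force: [0.3, -0.5, -0.7]
grip_width: 0.0598
finger_force: 66.7
```

```bash
python3 - <<'E'
from h import *
s=bot.observe();print(s["position"],s["tool_rot"],s["force"],s["moment"])
E
```

```text
[0.54730418 0.15943477 0.07886687] [3.14090895e+00 3.81650490e-04 2.36556840e+00] [ 0.29163639 -0.46453173 -0.6645905 ] [-0.07370693 -0.0019099   0.03347383]
```

Only the lid's weight is carried (−0.7 N), so it's free. Lifting straight up another 27 mm.

Call:
apply_moves(claw=[0.05, 0.05, 0.05, 0.05, 0.05, 0.05, 0.05, 0.05, 0.05], xyz=[[0, 0, -0.003], [0, 0, -0.005], [0, 0, -0.005], [0, 0, -0.005], [0, 0, -0.005], [0, 0, -0.004], [0, 0, 0], [0, 0, 0], [0, 0, 0]], twist=[[0, 0, 0], [0, 0, 0], [0, 0, 0], [0, 0, 0], [0, 0, 0], [0, 0, 0], [0, 0, 0], [0, 0, 0], [0, 0, 0]])

```text
clock: 15.75
position: [0.5468, 0.1594, 0.1054]
tool_rot: [-3.141, -0.0, 2.366]
force: [-0.0, -0.1, -0.7]
grip_width: 0.0593
finger_force: 66.7
```

```bash
python3 - <<'E'
from h import *
s=bot.observe();print(s["position"],s["tool_rot"],s["force"],s["finger_force"])
f=bot.grab_frame("side");g=bot.grab_frame("scene")
ims=[]
for F in(g,f):
    x,y=proj(F,[[.547,.16,.1]])[0].astype(int)
    ims.append(cv2.resize(F["img"][y-40:y+40,x-40:x+40,::-1],(400,400),interpolation=cv2.INTER_CUBIC))
cv2.imwrite("pics/c7.png",np.hstack(ims))
for n in("side","scene"):
  for q in("lid","jar"):print(n,q,[(np.round(d["position"],3).tolist(),round(d["score"],2)) for d in bot.find_in(n,q)[:4]])
E
```

```text
[0.54678571 0.15937613 0.10540037] [-3.14131521e+00 -1.75121288e-04  2.36579598e+00] [-0.04811963 -0.05187112 -0.6854684 ] 66.66690149344504
side lid [([0.38, -0.131, 0.009], 0.94), ([0.554, 0.148, 0.147], 0.78), ([0.451, -0.043, 0.01], 0.75)]
side jar [([0.537, 0.133, 0.082], 0.93)]
scene lid [([0.45, -0.035, 0.012], 0.73), ([0.385, -0.129, 0.012], 0.72), ([0.557, 0.152, 0.143], 0.53)]
scene jar [([0.568, 0.164, 0.084], 0.74)]
```

View pics/c7.png

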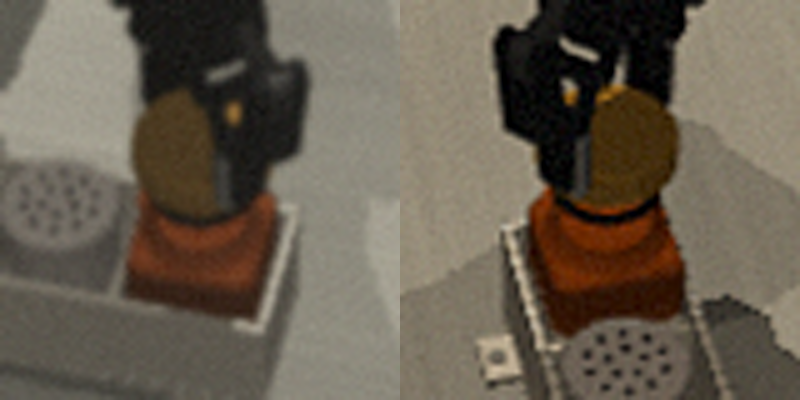

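The lid is level above the dark open mouth (scene (205,215), side (605,210)). The jar is seated squarely in the compartment, and the dredger is undisturbed.

```bash
python3 -c "
from workcell import bot
print(bot.job_done())"
```

```text
the job is handed in; nothing more can be done
None
```

I handed the job in at about 16 s: the jar sits fully down in the padded compartment, and the unscrewed lid is held about 16 mm above its open rim. The hand-in returned no verdict, so this rests on the last pictures and force readings.

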